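# Seat the two press dies in the die plate

## Task

Two brass die discs, a large and a small one, lie on top of the bead press's die plate. Without gripping or lifting them, gently push each disc along the plate with the fingertips until it drops into the pocket of its own size and lies flat on the pocket's floor. Leave the jar, the paddle and the pick beside the plate where they are, and finish clear of everything.

Things in the scene. Friction and masses are not known exactly. Their poses are not given: they have to be found in the camera images.
- die_plate: the die plate of a bead press: dark grey steel slab 170 (its x) x 190 (its y) x 18 mm, screwed to the bench, its top 18 mm above the bench. Origin at the centre of its underside, z up. Its far half (+x) has two round blind pockets with 1.5 mm chamfered mouths, at x = +45 mm, y = +45 mm (large) and y = -45 mm (small); the discs start on its plain near half (-x), side by side.
- large_pocket (a point): centre of the floor of the large pocket: 52 mm in diameter, 10 mm deep, its floor 10 mm below the plate's top. A seated disc stands 2 mm proud of the plate.
- small_pocket (a point): centre of the floor of the small pocket: 40 mm in diameter, 10 mm deep, its floor 10 mm below the plate's top. A seated disc stands 2 mm proud of the plate.
- large_die: the large die: solid brass disc, 48 mm in diameter, 12 mm thick, with a shallow dish in its upper face; starts lying flat on the top of the die plate. Origin at the centre of its underside, z up, so its flat upper rim is 12 mm above the origin. It may start in front of either pocket.
- small_die: the small die: solid brass disc, 36 mm in diameter, 12 mm thick, with a shallow dish in its upper face; starts lying flat on the top of the die plate. Origin at the centre of its underside, z up, so its flat upper rim is 12 mm above the origin. It may start in front of either pocket. It would also fall into the large pocket, which is wrong, and it cannot be got out again without gripping it.
- frit_jar: bystander: white-lidded frit jar, 45 mm across and 51 mm tall, standing on the bench to the left of the plate. Origin at the centre of its underside.
- brass_paddle: bystander: brass paddle with a wooden handle, 138 x 42 x 25 mm, lying on the bench to the right of the plate. Origin at the centre of its underside, x along it.
- pick_blue: bystander: thin pick with a blue handle, 141 x 9 x 9 mm, lying on the bench to the left of the plate. Origin at the centre of its underside, x along it.
Mind the look-alikes: they are no part of the job. What is shaped like the large_die but green, orange or turquoise is not meant.

How it is judged:
By the outcome, as a careful person would: the job done as asked, in the order asked, and still so for the second after the job is handed in, with the robot touching nothing.
It also fails if it takes over 58 s, if anything falls off the work surface, if the arm or the gripper's body presses on something with over 40 N, if the wrist force passes 120 N, or if a joint passes its speed limit or range.

## Robot

A 6-joint arm with a two-finger parallel gripper is mounted at the origin on a cart in front of the work surface, level with it; the furniture and walls round the work are solid. World frame = base frame: x ahead of the robot, y to its left, z up, the work surface at z = 0. Lengths are in m, angles in rad, forces in N, time in s.
With the tool pointing down it reaches from about 0.25 to 0.775 m from the base axis. Payload 4 kg.
Tool frame: the origin (TCP) lies midway between the tips of the shut fingers; the grasp point (between the pads) lies 19 mm behind it (robot.tcp_to_grasp is the distance from the TCP to the grasp point, in m); z points along the fingers, y is the line along which they close (so a half turn about z gives the same grasp; the last joint's range is limited). The gripper opens to 94 mm and grips with 3 to 60 N. Pads are 16 mm wide; open, the fingers measure 119 mm over their backs; the gripper's body (75 mm by 177 mm) begins 78 mm behind the grasp point.
Start: joints at [1.068, 0.087, 1.371, -0, 1.684, -0.103], TCP at [0.214, 0.507, 0.206] pointing down, gripper open.
Joint ranges: [-3.1, 3.1], [-0.76, 2.03], [0.27, 2.55], [-1.08, 4.22], [0.17, 2.65], [-2.57, 2.57]. Speed limits (rad/s): [2.79, 2.79, 3.14, 3.14, 3.14, 3.14].

## Interface

Orientations are given as [roll, pitch, yaw] about the fixed x, y, z axes, in that order (R = Rz(yaw) Ry(pitch) Rx(roll)).
In Python, from bench import robot, viewer gives the robot as it stands. The module is installed in compiled form; this text tells all that it offers.
- The arm moves only by the shell command python3 -m handwheel 'ROWS' [OPENING]. ROWS is JSON, a list of rows, each a list of 6 numbers: the shift along the tool's x, y, z in units of 0.2 m (1.0 is 0.2 m), then the turn, a rotation vector about the tool's x, y, z in units of 30 degrees (1.0 is 30 degrees). In form: [[x, y, z, wx, wy, wz], ...]. A call has 1 to 10 rows; each row is the pose to reach, as a shift and turn from the pose commanded when the call began, along the tool's axes at that moment; what a row does not reach only later rows make up. A row lasts 1/12 s, in which the tool goes at most 41.7 mm and 7.16 degrees, less where a joint would pass 70% of its speed; a pose out of reach is approached as far as the arm can. A call with a number of a shift or a turn outside -1 to 1 is refused whole. A call with a gripper value outside its range is refused whole. OPENING is the gripper's target within -1 to 1 (shut at 1, half-way at 0, fully open at -1), set as the call begins (- or left out, the last holds). The fingers move at their own pace and stop on an object; the grip force is fixed at half the most. Time passes only in rows, so rows that repeat a pose let the fingers close. It gives the time, the measured TCP pose, the force, the opening and the grip force at its end, in the units of the state.
- robot.get_obs(): the state, without advancing time (a new reading comes with each control period).
- viewer.snapshot(name): name is "scene" or "top" or "wrist"; returns the picture (384x512x3 uint8, red, green, blue); there is no depth.
- viewer.calibration(name): a dict with "fx", "fy", "cx", "cy" (pixels), "k1" (the pictures are not rectified: a ray, as slopes to the right and down, at radius r is drawn at 1 + k1 r^2 times it, then the intrinsics apply), "R" (3x3) and "t" (3): a world point X has camera coordinates R X + t. Camera axes: x right, y down, z forward; pixel columns grow to the right and rows downward; lengths in m; the calibration is good to about 2 mm. A picture is of the moment at which its call begins: read the wrist's pose just before it. calibration takes no time and is no camera call; for the wrist camera it gives the pose at the moment of the call.
- robot.close_job(): hands the job in; it is judged then, once.
The state is a dict: "time": time; "joint_positions": joint angles; "qvel": joint speeds; "joint_torque": joint torques, N m; "tool_pos": TCP position; "ee_rot": TCP orientation; "wrist_force": force on the tool from outside, world axes, zero at the start; "wrist_torque": the same for the moment, N m; "width": finger opening in m; "finger_force": force on a finger pad.
Only numpy, scipy, OpenCV 4.12 (cv2) and the standard library are available. Lean on these libraries where they do the work, as an engineer would, in place of code of your own. Each camera call takes 0.05 s, during which the arm holds its last target. There are 200 camera calls.

## Working session

There is one attempt and no reset: what is moved stays moved. The work goes in short steps, Python scripts to look and compute and a shell command to move; the robot and the scene stay as the last step left them, time stands still between calls to the robot, and variables do not carry over. Pictures are saved under pics/ and viewed, at most 10 in all, crops included, and the job is handed in when it is done.

```bash
mkdir -p pics; cat > h.py <<'E'
import numpy as np, cv2
from bench import robot, viewer
def snap(n,f):
    c=viewer.calibration(n); im=viewer.snapshot(n); cv2.imwrite('pics/'+f,im[:,:,::-1]); np.save('pics/'+f+'.npy',c,allow_pickle=True); return im,c
def px2w(c,u,v,z):
    K=np.array([[c['fx'],0,c['cx']],[0,c['fy'],c['cy']],[0,0,1.]])
    p=np.array([(u-c['cx'])/c['fx'],(v-c['cy'])/c['fy']]); s=p.copy()
    for _ in range(20): s=p/(1+c['k1']*(s@s))
    R=np.array(c['R']);t=np.array(c['t']); d=R.T@np.array([*s,1]); o=-R.T@t
    return o+d*(z-o[2])/d[2]
def w2px(c,X):
    x=np.array(c['R'])@np.array(X)+np.array(c['t']); s=x[:2]/x[2]; s=s*(1+c['k1']*(s@s)); return c['fx']*s[0]+c['cx'],c['fy']*s[1]+c['cy']
E
python3 - <<'E'
from h import *
o=robot.get_obs(); print(o)
im,c=snap('top','top0.png'); print(c)
im2,c2=snap('scene','scene0.png')
cv2.imwrite('pics/top0b.png',cv2.resize(im[:,:,::-1],(800,600),interpolation=cv2.INTER_CUBIC))
E
```

```text
{'time': 0.0, 'joint_positions': array([ 1.06787554e+00,  8.79728644e-02,  1.37224249e+00,  8.48341629e-06,
        1.68359995e+00, -1.03077942e-01]), 'qvel': array([-8.47984932e-04, -4.96097737e-04,  8.69839670e-05, -1.21483293e-03,
       -6.44681210e-05,  3.87660331e-04]), 'joint_torque': array([ 7.57725084e-04, -3.40182638e+01, -3.02429903e+01,  7.16538448e-02,
        3.30405752e-02, -1.03187108e-04]), 'tool_pos': array([0.21382575, 0.50613943, 0.20430039]), 'ee_rot': array([-3.13938266e+00, -2.37087734e-04,  2.74175050e+00]), 'wrist_force': array([ 0.52206448, -0.32947764, -0.07134322]), 'wrist_torque': array([0.01814237, 0.02572866, 0.00963608]), 'finger_force': 0.0, 'width': 0.093811893726366}
{'fx': 452.4771726277805, 'fy': 452.4771726277805, 'cx': 260.30818693684245, 'cy': 189.58982200993026, 'k1': 0.007442426285186674, 'R': array([[-0.00623677, -0.99987234,  0.01471076],
       [-0.98561349,  0.00366175, -0.16897527],
       [ 0.16889983, -0.01555298, -0.9855105 ]]), 't': array([-0.0149736 ,  0.55176277,  0.83203495])}
```

View pics/top0b.png

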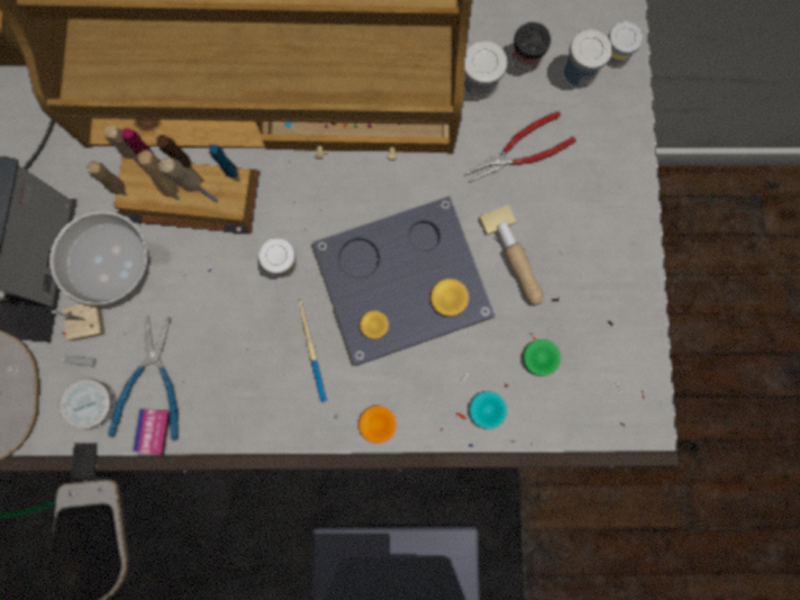

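View pics/scene0.png

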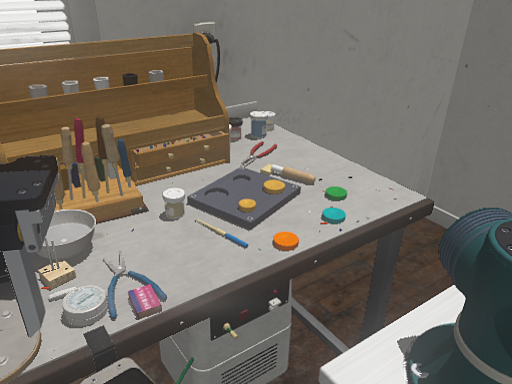

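Candidates (in the 800-wide view): brass large at (450,297), brass small at (374,324), and look-alikes green (541,357), turquoise (488,410) and orange (378,424). I choose the two brass ones, which lie on the plate. They start crossed: large in front of the small pocket, small in front of the large pocket. Next is a close crop.

```bash
python3 - <<'E'
from h import *
im=cv2.imread('pics/top0.png'); cr=im[120:240,190:330]
cv2.imwrite('pics/crop0.png',cv2.resize(cr,None,fx=5,fy=5,interpolation=cv2.INTER_CUBIC))
hsv=cv2.cvtColor(cr,cv2.COLOR_BGR2HSV); m=((hsv[...,0]>12)&(hsv[...,0]<35)&(hsv[...,1]>110)&(hsv[...,2]>90)).astype(np.uint8)
n,l,s,ce=cv2.connectedComponentsWithStats(m)
for i in range(1,n):
    if s[i,4]>60: print(s[i],ce[i]+[190,120])
E
```

```text
[ 85  59  25  24 461] [287.23210412 190.12798265]
[ 40  79  19  18 270] [238.98518519 207.53703704]
```

View pics/crop0.png

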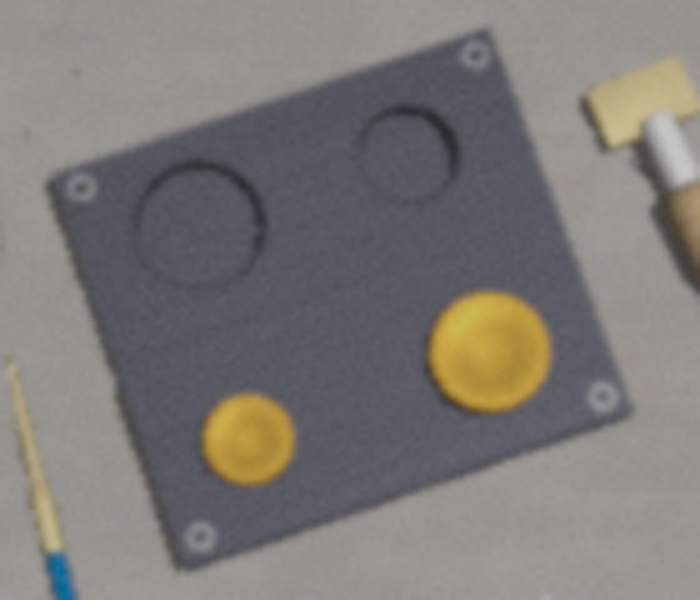

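The crop confirms the brass large disc at (489,351) and the brass small one at (249,439). The large pocket is at (200,224), the small pocket at (408,154), and the plate screws are at (82,187), (475,55), (602,397) and (200,537).

```bash
python3 - <<'E'
from h import *
c=np.load('pics/top0.png.npy',allow_pickle=True).item()
f=lambda x,y,z:px2w(c,190+(x+.5)/5-.5,120+(y+.5)/5-.5,z)[:2]*1000
S=[f(*p,.018) for p in [(82,187),(475,55),(602,397),(200,537)]]
C=np.mean(S,0); ax=(S[0]+S[1]-S[2]-S[3]); th=np.arctan2(ax[1],ax[0]); ay=(S[0]+S[3]-S[1]-S[2]); th2=np.arctan2(-ay[0],ay[1])
print('screws',S,C,np.degrees(th),np.degrees(th2))
th=(th+th2)/2; R=np.array([[np.cos(th),-np.sin(th)],[np.sin(th),np.cos(th)]])
for n,p in [('LP',f(200,224,.018)),('SP',f(408,154,.018)),('LD',px2w(c,287.23,190.13,.028)[:2]*1000),('SD',px2w(c,238.98,207.54,.028)[:2]*1000)]: print(n,p,'plate',R.T@(p-C))
for q in [(45,45),(45,-45)]: print('model',C+R@np.array(q))
for n,u,v,z in [('jar',277*.64,250*.64,.051),('shelf',455*.64,148*.64,.03),('shelfL',265*.64,148*.64,.03)]: print(n,px2w(c,u,v,z))
E
```

```text
screws [array([624.16695555,  91.61132708]), array([679.48867714, -68.88338445]), array([ 537.16017857, -117.65673696]), array([481.81894984,  43.02771105])] [580.65869027 -12.97527082] 18.88025624198054 19.011497457153432
LP [608.65247294  43.6915231 ] plate [44.87552156 44.5080326 ]
SP [637.65086776 -40.89870374] plate [ 44.83862953 -44.91462683]
LD [553.66154865 -71.51577288] plate [-44.54121876 -46.60381818]
SD [519.21400779  24.23637409] plate [-46.03427436  55.14527275]
model [608.61047841  44.19725353]
model [637.83121462 -40.92705895]
jar [0.61015074 0.14389658 0.051     ]
shelf [ 0.75230606 -0.08276145  0.03      ]
shelfL [0.75235759 0.16650699 0.03      ]
```

Crossed as I thought, and the measurements agree with the plate model to within 1 mm. The plan is to hold the fingers partly open as a cradle behind each disc. First I push the large disc along 64.6° into its pocket, then the small one along -28.8°. A helper will print the tool-frame deltas for each move.

```bash
cat > d.py <<'E'
import sys,numpy as np
from bench import robot
from scipy.spatial.transform import Rotation as Ro
# usage: d.py x y z(mm) yaw(deg) -> full tool-frame delta in handwheel units
x,y,z,w=map(float,sys.argv[1:5]); o=robot.get_obs()
A=Ro.from_euler('xyz',o['ee_rot']); B=Ro.from_euler('xyz',[np.pi,0,np.radians(w)])
print('t',round(o['time'],2),'pos',(o['tool_pos']*1000).round(1),'yaw',np.degrees(o['ee_rot']).round(1),'F',o['wrist_force'].round(1),'w',round(o['width']*1000,1))
print('shift',(A.inv().apply(np.array([x,y,z])/1000-o['tool_pos'])/.2).round(3),'turn',(np.degrees((A.inv()*B).as_rotvec())/30).round(3))
E
python3 -m handwheel '[[-0.3,-0.25,0,0,0,0.3],[-0.6,-0.5,0,0,0,0.6],[-0.893,-0.743,0,0,0,1],[-0.893,-0.743,0,0,0,1],[-0.893,-0.743,0,0,0,1],[-0.893,-0.743,0,0,0,1],[-0.893,-0.743,0,0,0,1]]' 0.36; python3 d.py 534 -112 150 64.6
```

```text
time: 0.68
tool_pos: [0.3223, 0.2966, 0.2052]
ee_rot: [-3.141, 0.002, 2.212]
wrist_force: [0.3, 0.4, 0.1]
width: 0.0508
finger_force: 0.0
t 0.68 pos [322.3 296.6 205.2] yaw [-1.800e+02  1.000e-01  1.268e+02] F [0.3 0.4 0.1] w 50.8
shift [-2.27  -0.374  0.281] turn [1.000e-03 4.000e-03 2.072e+00]
```

```bash
python3 -m handwheel '[[-0.3,-0.05,0.05,0,0,0.3],[-0.6,-0.1,0.1,0,0,0.6],[-1,-0.16,0.14,0,0,1],[-1,-0.16,0.14,0,0,1],[-1,-0.16,0.14,0,0,1],[-1,-0.16,0.14,0,0,1],[-1,-0.16,0.14,0,0,1]]'; python3 d.py 534 -112 150 64.6
```

```text
time: 1.27
tool_pos: [0.416, 0.1206, 0.1766]
ee_rot: [-3.14, -0.001, 1.691]
wrist_force: [-0.3, 2.2, -0.4]
width: 0.0303
finger_force: 0.0
t 1.27 pos [416.  120.6 176.6] yaw [-179.9   -0.    96.9] F [-0.3  2.2 -0.4] w 30.3
shift [-1.226  0.446  0.131] turn [-4.000e-03 -1.000e-03  1.077e+00]
```

```bash
python3 -m handwheel '[[-0.3,0.1,0.05,0,0,0.3],[-0.6,0.2,0.1,0,0,0.6],[-1,0.4,0.13,0,0,1],[-1,0.44,0.13,0,0,1],[-1,0.44,0.13,0,0,1],[-1,0.44,0.13,0,0,1],[-1,0.44,0.13,0,0,1]]'; python3 d.py 534 -112 60 64.6
```

```text
time: 1.85
tool_pos: [0.5289, -0.0664, 0.1503]
ee_rot: [-3.14, -0.0, 1.171]
wrist_force: [-0.9, 0.1, -0.1]
width: 0.0298
finger_force: 0.0
t 1.85 pos [528.9 -66.4 150.3] yaw [-179.9   -0.    67.1] F [-0.9  0.1 -0.1] w 29.8
shift [-0.2    0.113  0.451] turn [-0.004 -0.     0.082]
```

```bash
python3 -m handwheel '[[-0.2,0.113,0.15,0,0,0.08],[-0.2,0.113,0.3,0,0,0.08],[-0.2,0.113,0.45,0,0,0.08],[-0.2,0.113,0.45,0,0,0.08],[-0.2,0.113,0.45,0,0,0.08]]'; python3 d.py 534.4 -112.1 24 64.6
python3 - <<'E'
from h import *
im,c=snap('wrist','w1.png')
hsv=cv2.cvtColor(im,cv2.COLOR_RGB2HSV); m=((hsv[...,0]>12)&(hsv[...,0]<35)&(hsv[...,1]>110)&(hsv[...,2]>90)).astype(np.uint8)
n,l,s,ce=cv2.connectedComponentsWithStats(m)
for i in range(1,n):
    if s[i,4]>200: print(s[i],ce[i],px2w(c,*ce[i],.03)*1000)
for n,p in dict(LP=(.6086,.044,.018),SP=(.6378,-.0409,.018),LD=(.5537,-.0715,.03)).items(): print(n,w2px(c,p))
E
```

```text
time: 2.27
tool_pos: [0.5316, -0.1088, 0.0603]
ee_rot: [-3.137, -0.001, 1.132]
wrist_force: [-0.3, -0.6, 1.1]
width: 0.0303
finger_force: 0.0
t 2.27 pos [ 531.6 -108.8   60.3] yaw [-179.7   -0.    64.9] F [-0.3 -0.6  1.1] w 30.3
shift [-0.009  0.021  0.181] turn [-0.009 -0.001  0.009]
[ 131   29   52   57 2256] [156.34352837  57.09352837] [520.49884211  25.02285498  30.        ]
[ 24 111  36  35 674] [ 42.1810089  129.06231454] [422.07440615  18.695764    30.        ]
[ 232  132   63   63 3095] [262.79159935 162.66591276] [555.70769464 -70.49110228  30.        ]
LP (np.float64(262.5904899735738), np.float64(-28.893556928303155))
SP (np.float64(348.3826565268345), np.float64(75.44299286883843))
LD (np.float64(260.9056356826151), np.float64(165.03413884542846))
```

View pics/w1.png

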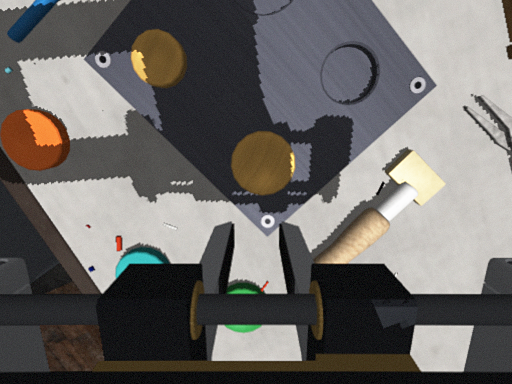

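The wrist view shows the large brass disc at (263,163), the small pocket at (350,72) and the fingers at about (225,228) and (285,228). The handle's end is near (322,258). The disc is centred on the fingers, and there is a steady offset of about 1 mm against the top camera. I'll check the handle clearance before lowering.

```bash
python3 - <<'E'
from h import *
c=np.load('pics/w1.png.npy',allow_pickle=True).item()
for p in [(318,252),(322,262),(360,212),(385,235)]: print(px2w(c,*p,.015)*1000)
d=np.array([.429,.903]);l=np.array([.903,-.429]);t=np.array([535.4,-111.5])
for a in (8,-8): print(t+a*d+27.5*l)
E
python3 d.py 535.4 -111.5 24 64.6
```

```text
[ 565.74968198 -162.93147855   15.        ]
[ 565.34454387 -173.21950074   15.        ]
[ 610.79013011 -143.96173505   15.        ]
[ 622.93503113 -172.17889391   15.        ]
[ 563.6645 -116.0735]
[ 556.8005 -130.5215]
t 2.32 pos [ 533.4 -109.6   62.6] yaw [ 1.80e+02 -1.00e-01  6.49e+01] F [ 0.5 -0.3  0.7] w 30.1
shift [-0.004  0.013  0.193] turn [ 0.    -0.002  0.009]
```

```bash
python3 -m handwheel '[[0,0.013,0.08,0,0,0],[0,0.013,0.15,0,0,0],[0,0.013,0.15,0,0,0],[0,0.013,0.15,0,0,0],[0,0.013,0.15,0,0,0]]'; python3 d.py 535.4 -111.5 23.5 64.6; python3 -m handwheel '[[0,0,0,0,0,0]]'; python3 d.py 535.4 -111.5 23.5 64.6
```

```text
time: 2.73
tool_pos: [0.5371, -0.1126, 0.0342]
ee_rot: [3.137, -0.001, 1.13]
wrist_force: [0.5, -0.4, 0.8]
width: 0.0302
finger_force: 0.0
t 2.73 pos [ 537.1 -112.6   34.2] yaw [179.8  -0.   64.8] F [ 0.5 -0.4  0.8] w 30.2
shift [ 0.001 -0.01   0.053] turn [ 0.008 -0.002  0.005]
time: 2.82
tool_pos: [0.537, -0.1129, 0.0338]
ee_rot: [3.138, -0.001, 1.13]
wrist_force: [-0.4, -0.1, -0.3]
width: 0.0301
finger_force: 0.0
t 2.82 pos [ 537.  -112.9   33.8] yaw [179.8  -0.   64.7] F [-0.4 -0.1 -0.3] w 30.1
shift [ 0.003 -0.01   0.052] turn [ 0.007 -0.001  0.004]
```

```bash
python3 -m handwheel '[[0,-0.009,0.025,0,0,0],[0,-0.009,0.05,0,0,0],[0,-0.009,0.05,0,0,0],[0,-0.009,0.05,0,0,0]]'; python3 d.py 598.1 20.6 23.5 64.6;
```

```text
time: 3.15
tool_pos: [0.5333, -0.112, 0.0208]
ee_rot: [-3.14, 0.0, 1.129]
wrist_force: [-0.5, 0.1, -1.0]
width: 0.0304
finger_force: 0.0
t 3.15 pos [ 533.3 -112.    20.8] yaw [-179.9    0.    64.7] F [-0.5  0.1 -1. ] w 30.4
shift [ 0.738  0.009 -0.014] turn [-0.003  0.     0.003]
```

```bash
python3 -m handwheel '[[0.03,0.001,-0.012,0,0,0],[0.06,0.001,-0.012,0,0,0],[0.09,0.001,-0.012,0,0,0],[0.12,0.002,-0.012,0,0,0],[0.15,0.002,-0.012,0,0,0],[0.18,0.002,-0.012,0,0,0],[0.21,0.003,-0.012,0,0,0],[0.24,0.003,-0.012,0,0,0],[0.27,0.003,-0.012,0,0,0],[0.3,0.003,-0.012,0,0,0]]'; python3 d.py 598.1 20.6 23.5 64.6; python3 - <<'E'
from h import *
im,c=snap('wrist','w2.png')
hsv=cv2.cvtColor(im,cv2.COLOR_RGB2HSV); m=((hsv[...,0]>12)&(hsv[...,0]<35)&(hsv[...,1]>110)&(hsv[...,2]>60)).astype(np.uint8)
n,l,s,ce=cv2.connectedComponentsWithStats(m)
for i in range(1,n):
    if s[i,4]>200: print(s[i],ce[i],px2w(c,*ce[i],.03)*1000)
print(w2px(c,(.6096,.0447,.018)))
E
```

```text
time: 3.98
tool_pos: [0.5604, -0.0578, 0.024]
ee_rot: [3.141, 0.0, 1.129]
wrist_force: [-1.3, -1.0, 1.8]
width: 0.0302
finger_force: 1.2
t 3.98 pos [560.4 -57.8  24. ] yaw [180.    0.   64.7] F [-1.3 -1.   1.8] w 30.2
shift [0.435 0.003 0.003] turn [0.001 0.    0.003]
[ 108  120   64   60 2885] [139.51542461 149.52409012] [522.12757091  24.58348082  30.        ]
[ 219  160   75   74 4282] [256.31457263 196.2790752 ] [573.54266753 -32.09333161  30.        ]
[  0 228  35  30 838] [ 15.66706444 241.92601432] [417.18108449   7.38146438  30.        ]
[190 281  14  59 438] [195.00913242 310.70547945] [498.56310429 -89.33716349  30.        ]
[310 281  14  59 434] [317.37788018 310.78801843] [ 576.79733818 -126.34801143   30.        ]
[  93  354  326   18 3778] [274.9891477  364.14769719] [ 530.65340915 -155.65356574   30.        ]
(np.float64(256.0035525690636), np.float64(53.463739610147314))
```

View pics/w2.png

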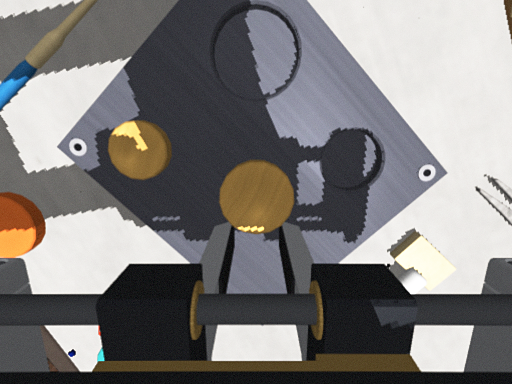

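The disc sits in the cradle at (256,196), exactly in line with the large pocket at (256,52). About 85 mm remain, so I'll continue.

```bash
python3 -m handwheel '[[0.03,0,0,0,0,0],[0.06,0,0,0,0,0],[0.09,0,0,0,0,0],[0.12,0,0,0,0,0],[0.15,0,0,0,0,0],[0.18,0,0,0,0,0],[0.21,0,0,0,0,0],[0.24,0,0,0,0,0],[0.26,0,0,0,0,0],[0.28,0,0,0,0,0]]'; python3 d.py 598.1 20.6 23.5 64.6
```

```text
time: 4.87
tool_pos: [0.5842, -0.0071, 0.0239]
ee_rot: [-3.142, 0.0, 1.129]
wrist_force: [-0.9, -2.6, 2.6]
width: 0.0302
finger_force: 1.4
t 4.87 pos [584.2  -7.1  23.9] yaw [-180.     0.    64.7] F [-0.9 -2.6  2.6] w 30.2
shift [0.155 0.004 0.002] turn [-0.     0.     0.003]
```

```bash
python3 -m handwheel '[[0.015,0,0,0,0,0],[0.03,0,0,0,0,0],[0.045,0,0,0,0,0],[0.06,0,0,0,0,0],[0.075,0,0,0,0,0],[0.09,0,0,0,0,0],[0.105,0,0,0,0,0],[0.12,0,0,0,0,0],[0.13,0,0,0,0,0],[0.14,0,0,0,0,0]]'; python3 d.py 598.1 20.6 23.5 64.6; python3 - <<'E'
from h import *
im,c=snap('wrist','w3.png')
print(w2px(c,(.6096,.0447,.018)),w2px(c,(.6096,.0447,.02)))
cv2.imwrite('pics/w3c.png',cv2.resize(im[100:290,140:400,::-1],None,fx=3,fy=3))
E
```

```text
time: 5.7
tool_pos: [0.5959, 0.0187, 0.0234]
ee_rot: [-3.141, -0.001, 1.129]
wrist_force: [-0.0, -0.2, -0.4]
width: 0.0301
finger_force: 0.3
t 5.7 pos [595.9  18.7  23.4] yaw [-1.80e+02 -1.00e-01  6.47e+01] F [-0.  -0.2 -0.4] w 30.1
shift [ 0.013  0.006 -0.001] turn [-0.002 -0.002  0.004]
(np.float64(256.7329811633567), np.float64(191.21355658461061)) (np.float64(256.7345078958739), np.float64(191.93702290251326))
```

View pics/w3c.png

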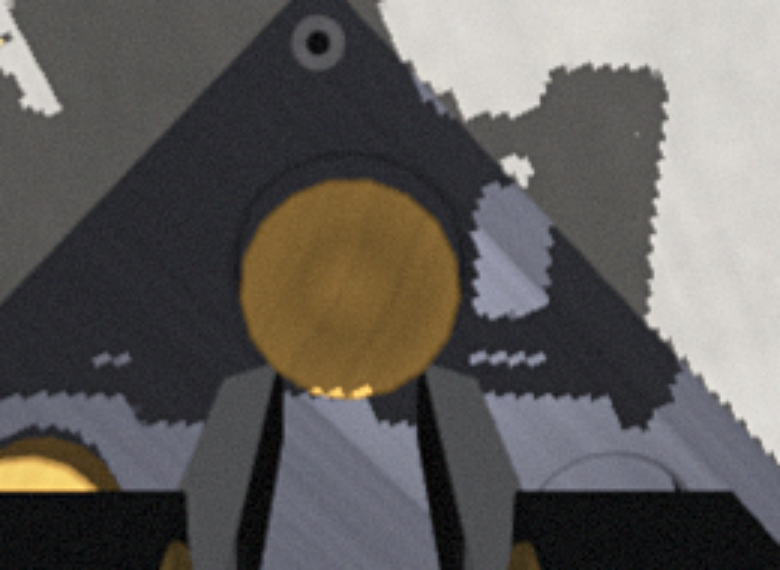

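The disc is at crop (350,288), about 3 mm short of the pocket, whose rim shows ahead of it at crop y 150. I'll nudge on.

```bash
python3 -m handwheel '[[0.005,0,0,0,0,0],[0.01,0,0,0,0,0],[0.015,0,0,0,0,0],[0.02,0,0,0,0,0],[0.025,0,0,0,0,0],[0.025,0,0,0,0,0],[0.025,0,0,0,0,0]]'; cat > chk.py <<'E'
import sys
from h import *
im,c=snap('wrist',sys.argv[1]); X=np.array(eval(sys.argv[2])); r=float(sys.argv[3])/1000
hsv=cv2.cvtColor(im,cv2.COLOR_RGB2HSV); m=((hsv[...,0]>12)&(hsv[...,0]<35)&(hsv[...,1]>110)&(hsv[...,2]>60)).astype(np.uint8)
n,l,s,ce=cv2.connectedComponentsWithStats(m)
for i in range(1,n):
    if s[i,4]>800: print(s[i],ce[i].round(1),(px2w(c,*ce[i],.02)*1000).round(1),(px2w(c,*ce[i],.03)*1000).round(1))
for z in (.02,.03):
    u=np.array(w2px(c,(*X,z))); k=c['fx']/(np.array(c['R'])@[*X,z]+c['t'])[2]; print('expect z',z,u.round(1),'diam px',2*r*k)
E
python3 chk.py w4.png '(.6096,.0447)' 24;python3 d.py 598.1 20.6 23.5 64.6
```

```text
time: 6.33
tool_pos: [0.5982, 0.0224, 0.024]
ee_rot: [3.141, -0.0, 1.129]
wrist_force: [-0.3, -0.2, 0.4]
width: 0.0302
finger_force: 0.0
[ 448   31   43  134 1226] [469.3  97.6] [754.3  46.5  20. ] [747.6  48.9  30. ]
[ 221  162   71   71 3869] [255.8 196.9] [609.8  45.5  20. ] [611.   47.9  30. ]
[  93  354  328   18 3783] [273.2 364.2] [563.7 -84.4  20. ] [567.3 -74.9  30. ]
expect z 0.02 [256. 198.] diam px 71.6602224379639
expect z 0.03 [256.  202.2] diam px 75.48828103815832
t 6.38 pos [598.2  22.3  23.9] yaw [180.   -0.   64.7] F [-0.9 -0.7 -0.1] w 29.8
shift [-0.008  0.003  0.002] turn [ 0.    -0.     0.003]
```

The blob now measures 71x71 px, centred within 1 mm of the pocket. 71.7 px is expected for a top at z = 20 mm, so the large die is seated. Backing off and moving over to the small one.

```bash
python3 -m handwheel '[[-0.05,0,0,0,0,0],[-0.1,0,-0.05,0,0,0],[-0.12,0,-0.2,0,0,0],[-0.12,0,-0.35,0,0,0.1],[-0.12,0,-0.4,0,0,0.3],[-0.12,0,-0.4,0,0,0.5],[-0.12,0,-0.4,0,0,0.7],[-0.12,0,-0.4,0,0,0.9],[-0.12,0,-0.4,0,0,1]]' 0.53; python3 d.py 481.3 46.7 80 -28.9
```

```text
time: 7.13
tool_pos: [0.5876, -0.0006, 0.1051]
ee_rot: [3.141, -0.001, 0.6]
wrist_force: [-0.1, -0.1, -0.5]
width: 0.0222
finger_force: 0.0
t 7.13 pos [587.6  -0.6 105.1] yaw [179.9  -0.   34.4] F [-0.1 -0.1 -0.5] w 22.2
shift [-0.305 -0.496  0.125] turn [ 1.000e-03 -2.000e-03  2.109e+00]
```

```bash
python3 -m handwheel '[[-0.1,-0.15,0,0,0,0.2],[-0.2,-0.3,0,0,0,0.4],[-0.3,-0.45,0,0,0,0.6],[-0.3,-0.49,0,0,0,0.8],[-0.3,-0.49,0,0,0,1],[-0.3,-0.49,0,0,0,1],[-0.3,-0.49,0,0,0,1]]' && python3 -m handwheel '[[0,0,0,0,0,0.2],[0,0,0,0,0,0.4],[0,0,0,0,0,0.6],[0,0,0,0,0,0.8],[0,0,0,0,0,1],[0,0,0,0,0,1.0],[0,0,0,0,0,1.0]]' ; python3 d.py 481.3 46.7 60 -28.9
```

```text
time: 7.72
tool_pos: [0.4827, 0.0463, 0.1048]
ee_rot: [3.141, -0.001, 0.084]
wrist_force: [-0.1, -0.2, 0.3]
width: 0.0221
finger_force: 0.0
time: 8.3
tool_pos: [0.4831, 0.0465, 0.1041]
ee_rot: [-3.142, -0.0, -0.438]
wrist_force: [-0.3, -0.6, 0.5]
width: 0.0225
finger_force: 0.0
t 8.3 pos [483.1  46.5 104.1] yaw [-180.    -0.   -25.1] F [-0.3 -0.6  0.5] w 22.5
shift [-0.009  0.003  0.22 ] turn [-0.    -0.     0.126]
```

```bash
python3 -m handwheel '[[0,0,0.1,0,0,0.06],[0,0,0.2,0,0,0.126],[0,0,0.22,0,0,0.126],[0,0,0.22,0,0,0.126],[0,0,0.22,0,0,0.126]]'; python3 d.py 481.3 46.7 24 -28.9; python3 chk.py w5.png '(.5207,.0249)' 18
```

```text
time: 8.72
tool_pos: [0.483, 0.0469, 0.0603]
ee_rot: [-3.141, -0.0, -0.506]
wrist_force: [-0.1, 0.8, 0.2]
width: 0.0225
finger_force: 0.0
t 8.72 pos [483.   46.9  60.3] yaw [-180.   -0.  -29.] F [-0.1  0.8  0.2] w 22.5
shift [-0.007  0.005  0.181] turn [-0.    -0.    -0.003]
[ 141   30   70   73 3920] [175.8  66.6] [609.3  43.5  20. ] [606.6  42.   30. ]
[ 235  140   49   48 1813] [259.4 163.8] [519.5  24.8  20. ] [520.9  24.2  30. ]
expect z 0.02 [258.6 162.5] diam px 46.374996093186226
expect z 0.03 [258.7 164.4] diam px 48.49688377481907
```

View pics/w5.png

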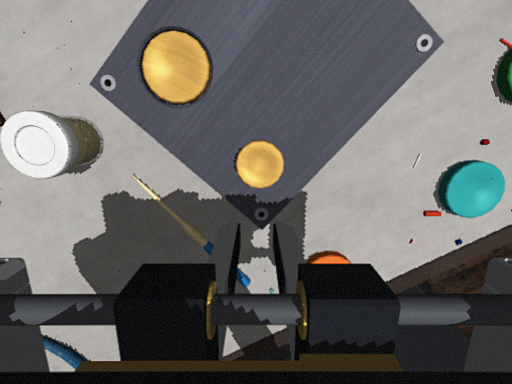

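The large die lies evenly in its pocket at (176,67). The small disc at (259,164) is ahead of the cradle. The pick passes below at about (210–250, 245–285); it is 9 mm tall, so fingertips at z = 24 mm clear it.

```bash
python3 -m handwheel '[[0,0.005,0.06,0,0,0],[0,0.005,0.12,0,0,0],[0,0.005,0.18,0,0,0],[0,0.005,0.18,0,0,0],[0,0.005,0.18,0,0,0]]'; python3 d.py 619.4 -29.6 24 -28.8
```

```text
time: 9.18
tool_pos: [0.4826, 0.0461, 0.0246]
ee_rot: [-3.141, -0.001, -0.507]
wrist_force: [0.2, 0.0, 0.6]
width: 0.0218
finger_force: 0.0
t 9.18 pos [482.6  46.1  24.6] yaw [-180.   -0.  -29.] F [0.2 0.  0.6] w 21.8
shift [ 0.782 -0.001  0.003] turn [-0.001 -0.001 -0.008]
```

```bash
python3 -m handwheel '[[0.03,0,0.002,0,0,0],[0.06,0,0.002,0,0,0],[0.09,0,0.002,0,0,0],[0.12,0,0.002,0,0,0],[0.15,0,0.002,0,0,0],[0.18,0,0.002,0,0,0],[0.21,0,0.002,0,0,0],[0.24,0,0.002,0,0,0],[0.27,0,0.002,0,0,0],[0.3,0,0.002,0,0,0]]';  python3 -m handwheel '[[0.03,0,0,0,0,0],[0.06,0,0,0,0,0],[0.09,0,0,0,0,0],[0.12,0,0,0,0,0],[0.14,0,0,0,0,0],[0.16,0,0,0,0,0],[0.16,0,0,0,0,0]]'; python3 d.py 619.4 -29.6 24 -28.8; python3 chk.py w6.png '(.6388,-.0403)' 18
```

```text
time: 10.02
tool_pos: [0.5351, 0.0168, 0.0235]
ee_rot: [-3.141, 0.0, -0.508]
wrist_force: [-2.8, 1.0, 3.5]
width: 0.0219
finger_force: 1.8
time: 10.6
tool_pos: [0.5636, 0.0008, 0.0235]
ee_rot: [-3.141, -0.001, -0.508]
wrist_force: [0.3, 0.5, 1.6]
width: 0.0221
finger_force: 0.7
t 10.6 pos [563.6   0.8  23.5] yaw [-1.80e+02 -1.00e-01 -2.91e+01] F [0.3 0.5 1.6] w 22.1
shift [ 0.318 -0.003 -0.002] turn [-0.    -0.003 -0.01 ]
[ 133  170   73   70 3927] [169.3 205. ] [610.1  42.8  20. ] [611.2  38.5  30. ]
[ 228  176   57   56 2429] [256.1 203.9] [582.4  -8.6  20. ] [585. -10.  30.]
[  76  354  326   17 2931] [256.7 364.3] [467.   55.1  20. ] [475.9  50.2  30. ]
expect z 0.02 [256.6 102.7] diam px 58.68169796562366
expect z 0.03 [256.7 101.6] diam px 62.12208411898389
```

View pics/w6.png

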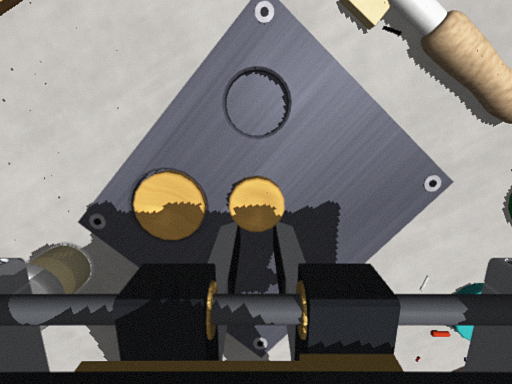

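The small disc at (256,204) lines up with the small pocket at (257,102), about 62 mm ahead.

```bash
python3 -m handwheel '[[0.03,0,0,0,0,0],[0.06,0,0,0,0,0],[0.09,0,0,0,0,0],[0.12,0,0,0,0,0],[0.15,0,0,0,0,0],[0.17,0,0,0,0,0],[0.19,0,0,0,0,0],[0.205,0,0,0,0,0],[0.22,0,0,0,0,0],[0.235,0,0,0,0,0]]';  python3 -m handwheel '[[0.01,0,0,0,0,0],[0.02,0,0,0,0,0],[0.03,0,0,0,0,0],[0.04,0,0,0,0,0],[0.05,0,0,0,0,0],[0.06,0,0,0,0,0],[0.07,0,0,0,0,0],[0.075,0,0,0,0,0],[0.075,0,0,0,0,0]]'; python3 d.py 619.4 -29.6 24 -28.8; python3 chk.py w7.png '(.6388,-.0403)' 18
```

```text
time: 11.48
tool_pos: [0.6039, -0.0215, 0.0235]
ee_rot: [-3.142, 0.0, -0.508]
wrist_force: [-0.7, 0.1, -1.0]
width: 0.0221
finger_force: 0.5
time: 12.23
tool_pos: [0.617, -0.0289, 0.0233]
ee_rot: [-3.142, -0.0, -0.508]
wrist_force: [-0.2, 0.5, -0.2]
width: 0.0221
finger_force: 0.2
t 12.23 pos [617.  -28.9  23.3] yaw [-180.    -0.   -29.1] F [-0.2  0.5 -0.2] w 22.1
shift [ 0.012 -0.003 -0.004] turn [-0.   -0.   -0.01]
[   0    0  148   95 3864] [62.5 39.5] [776.9  11.3  20. ] [771.8   7.2  30. ]
[ 229  175   56   54 2331] [256.3 201.9] [637.  -39.1  20. ] [639.6 -40.5  30. ]
expect z 0.02 [256.6 198.8] diam px 53.919085451252414
expect z 0.03 [256.6 203. ] diam px 56.8088948797723
```

```bash
python3 -m handwheel '[[0.004,0,0,0,0,0],[0.008,0,0,0,0,0],[0.012,0,0,0,0,0],[0.016,0,0,0,0,0],[0.02,0,0,0,0,0],[0.02,0,0,0,0,0]]'; python3 chk.py w8.png '(.6388,-.0403)' 18
```

```text
time: 12.78
tool_pos: [0.6204, -0.0307, 0.0235]
ee_rot: [-3.142, 0.0, -0.508]
wrist_force: [-1.0, 0.7, 0.4]
width: 0.0221
finger_force: 0.2
[   0    0  168  107 4461] [73.8 45.7] [774.7   6.   20. ] [769.9   2.   30. ]
[ 229  175   56   54 2339] [256.4 201.8] [640.4 -41.   20. ] [642.9 -42.4  30. ]
expect z 0.02 [256.7 204.3] diam px 53.58393694643306
expect z 0.03 [256.7 208.8] diam px 56.43696163289202
```

```bash
python3 - <<'E'
import cv2
im=cv2.imread('pics/w8.png'); cv2.imwrite('pics/w8c.png',cv2.resize(im[140:260,180:340],None,fx=5,fy=5,interpolation=cv2.INTER_CUBIC))
E
```

```text
(no output)
```

View pics/w8c.png

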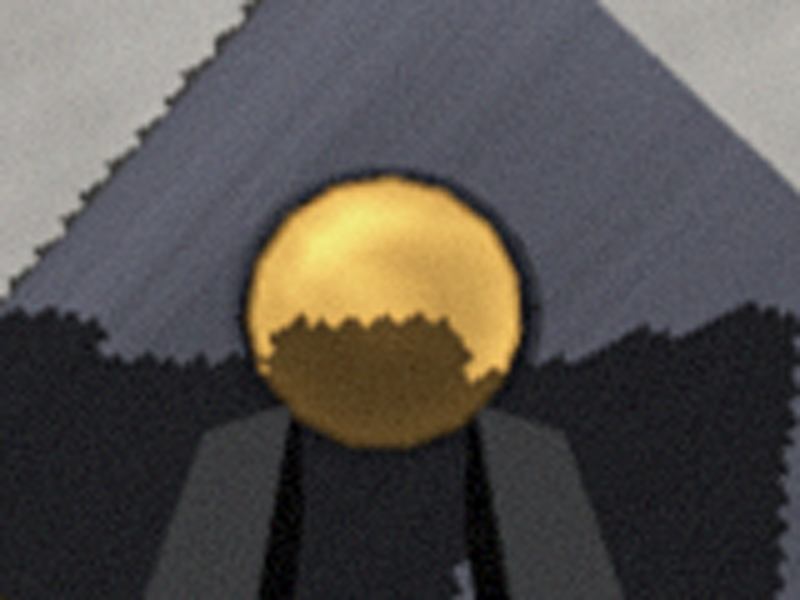

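The disc fills the pocket mouth with only a sliver of far rim showing at crop (385,172). It still looks wide, 56 px against 53.6 px when seated, so it is probably tilted with its rear held by the fingers. I'll back off slightly and re-measure.

```bash
python3 -m handwheel '[[-0.015,0,0,0,0,0],[-0.03,0,0,0,0,0],[-0.05,0,0,0,0,0],[-0.05,0,0,0,0,0]]'; python3 chk.py w9.png '(.6388,-.0403)' 18
```

```text
time: 13.17
tool_pos: [0.6109, -0.0254, 0.0236]
ee_rot: [-3.142, 0.0, -0.507]
wrist_force: [0.1, -0.2, -0.4]
width: 0.0221
finger_force: 0.0
[   0    0  111   72 2809] [44.2 28.5] [780.5  20.6  20. ] [774.9  16.2  30. ]
[ 229  163   55   54 2248] [256.4 189.9] [638.1 -39.6  20. ] [640.3 -40.8  30. ]
expect z 0.02 [256.8 188.5] diam px 54.35384261529111
expect z 0.03 [256.9 192.2] diam px 57.29146631480003
```

It dropped: centred within 1 mm of the pocket and 55x54 px, close to the seated size. I'll lift clear and check both.

```bash
python3 -m handwheel '[[-0.05,0,0,0,0,0],[-0.08,0,-0.1,0,0,0],[-0.1,0,-0.25,0,0,0],[-0.2,0,-0.4,0,0,0],[-0.3,0,-0.5,0,0,0],[-0.4,0,-0.5,0,0,0],[-0.4,0,-0.5,0,0,0],[-0.4,0,-0.5,0,0,0],[-0.4,0,-0.5,0,0,0]]'; python3 chk.py w10.png '(.6388,-.0403)' 18;  python3 chk.py w10.png '(.6096,.0447)' 24; python3 - <<'E'
from h import *
im,c=snap('wrist','w11.png')
out=[]
for X in [(.6096,.0447,.02),(.6388,-.0403,.02)]:
    u,v=map(int,w2px(c,X)); u=min(max(u,50),461); v=max(v,45); out.append(cv2.resize(im[v-45:v+45,u-50:u+50,::-1],(400,360),interpolation=cv2.INTER_CUBIC))
cv2.imwrite('pics/fin.png',np.hstack(out))
t,c=snap('top','top1.png')
hsv=cv2.cvtColor(t,cv2.COLOR_RGB2HSV); m=((hsv[...,0]>12)&(hsv[...,0]<35)&(hsv[...,1]>110)&(hsv[...,2]>60)).astype(np.uint8)
n,l,s,ce=cv2.connectedComponentsWithStats(m[120:240,190:330])
for i in range(1,n):
    if s[i,4]>60: print(s[i],(px2w(c,*(ce[i]+[190,120]),.02)*1000).round(1))
E
```

```text
time: 13.97
tool_pos: [0.5414, 0.013, 0.1228]
ee_rot: [3.141, 0.0, -0.508]
wrist_force: [0.8, 0.2, -0.2]
width: 0.0223
finger_force: 0.0
[ 237   62   39   42 1251] [256.   82.4] [637.4 -39.2  20. ] [636.3 -38.6  30. ]
[   0  118   57   87 2803] [ 18.8 163.7] [685.4 203.6  20. ] [682.7 195.6  30. ]
[ 172  128   50   50 1900] [196.5 152.3] [609.5  43.5  20. ] [609.4  41.2  30. ]
expect z 0.02 [256.3  80.3] diam px 38.81092697888809
expect z 0.03 [256.3  78.8] diam px 40.28584197115754
[ 237   62   39   42 1254] [255.8  82.4] [637.4 -39.2  20. ] [636.3 -38.6  30. ]
[   0  120   55   85 2779] [ 18.6 164. ] [685.2 203.5  20. ] [682.5 195.4  30. ]
[ 172  128   50   50 1910] [196.3 152.5] [609.4  43.5  20. ] [609.4  41.2  30. ]
expect z 0.02 [195.2 153. ] diam px 48.64445135694399
expect z 0.03 [193.  154.1] diam px 50.377942269786196
```

View pics/fin.png

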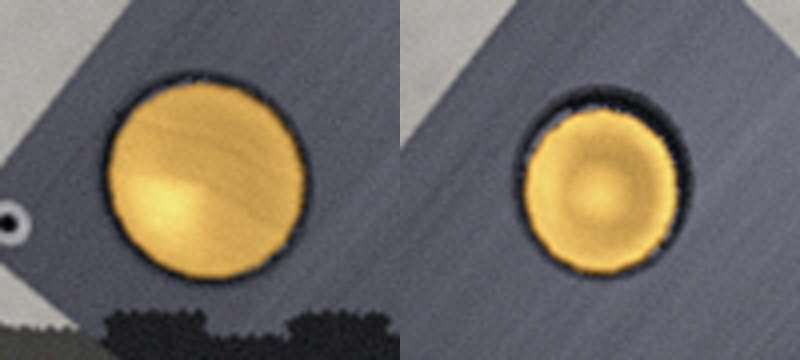

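Both discs show inside their pockets. The large one is evenly gapped. The small one has its wider gap on the far side, so I'll compare it numerically with flat and tilted hypotheses before handing in.

```bash
cat > fit.py <<'E'
import sys
from h import *
im,c=snap('wrist',sys.argv[1]); R=np.array(c['R']); print('cam',-R.T@c['t'],'axis',R[2].round(3),'fx',c['fx'])
from scipy.optimize import least_squares
hsv=cv2.cvtColor(im,cv2.COLOR_RGB2HSV); m=((hsv[...,0]>12)&(hsv[...,0]<35)&(hsv[...,1]>90)&(hsv[...,2]>50)).astype(np.uint8)
a=np.linspace(0,2*np.pi,72,endpoint=False)
for X,r in [((.6096,.0447),.024),((.6388,-.0403),.018)]:
    u,v=map(int,w2px(c,(*X,.02))); n,l,s,ce=cv2.connectedComponentsWithStats(m); k=l[v,u]
    mk=(l==k).astype(np.uint8); ct=max(cv2.findContours(mk,0,cv2.CHAIN_APPROX_NONE)[0],key=cv2.contourArea)
    ell=cv2.fitEllipse(ct); print('ellipse',np.round(ell[0],1),np.round(ell[1],1)+1,round(ell[2]))
    def proj(x,y,z,tx,ty):
        N=np.array([tx,ty,1]);N/=np.linalg.norm(N);e=np.cross([0,1,0],N);e/=np.linalg.norm(e);f=np.cross(N,e)
        C=np.array([x,y,z])
        pts=[C+h*N+r*(np.cos(t)*e+np.sin(t)*f) for h in (0,-.012) for t in a]
        return np.array([w2px(c,p) for p in pts])
    for name,T in [('flat seated',(*X,.02,0,0)),('flat on plate',(*X,.03,0,0))]:
        p=proj(*T)[:72].astype(np.float32); e=cv2.fitEllipse(p); print(name,np.round(e[0],1),np.round(e[1],1),round(e[2]))
    # fit x,y,z,tilt of the top rim to the measured ellipse outline
    D=ct[:,0,:].astype(float); D+= (D-D.mean(0))/np.linalg.norm(D-D.mean(0),axis=1)[:,None]*.5
    from scipy.spatial import cKDTree
    def res(q):
        P=proj(*(np.array(q)/1000)[:3],q[3]/100,q[4]/100)[:72]; Q=np.vstack([P+(np.roll(P,-1,0)-P)*g for g in np.arange(0,1,.25)])
        return cKDTree(Q).query(D)[0]
    s=least_squares(res,[X[0]*1000,X[1]*1000,22,0.5,0.5],diff_step=1e-3,loss='soft_l1',x_scale=[1,1,1,5,5]); print('fit x y z tilt%',s.x.round(1),'rms',np.sqrt((res(s.x)**2).mean()).round(2))
E
python3 -m handwheel '[[0.1,0,0,0,0,0],[0.2,0,0,0,0,0],[0.2,0,0,0,0,0],[0.2,0,0,0,0,0],[0.2,0,0,0,0,0]]'; python3 fit.py w12.png
```

```text
time: 14.58
tool_pos: [0.5761, -0.0063, 0.1228]
ee_rot: [3.141, 0.002, -0.508]
wrist_force: [0.1, 0.5, -0.1]
width: 0.0222
finger_force: 0.0
cam [ 0.64272125 -0.04219137  0.30244154] axis [-0.227  0.125 -0.966] fx 284.53738142850193
ellipse [198.7 190.6] [46.2 47.3] 114Traceback (most recent call last):
  File "fit.py", line 17, in <module>
    p=proj(*T)[:72].astype(np.float32); e=cv2.fitEllipse(p); print(name,np.round(e[0],1),np.round(e[1],1),round(e[2]))
      ~~~~^^^^
  File "fit.py", line 12, in proj
    N=np.array([tx,ty,1]);N/=np.linalg.norm(N);e=np.cross([0,1,0],N);e/=np.linalg.norm(e);f=np.cross(N,e)
                          ^^^^^^^^^^^^^^^^^^^^
numpy._core._exceptions._UFuncOutputCastingError: Cannot cast ufunc 'divide' output from dtype('float64') to dtype('int64') with casting rule 'same_kind'
```

```bash
sed -i 's/np.array(\[tx,ty,1\])/np.array([tx,ty,1.])/' fit.py; python3 fit.py w13.png
```

```text
cam [ 0.64254414 -0.04197864  0.30271334] axis [-0.226  0.125 -0.966] fx 284.53738142850193
ellipse [198.9 190.4] [46.2 47.3] 108
flat seated [197.7 190.9] [44.8 47.7] 119
flat on plate [195.6 193.4] [46.2 49.3] 119
fit x y z tilt% [609.2  43.6  18.    6.5 -13.1] rms 0.37
ellipse [256. 126.] [37.7 38.3] 8
flat seated [256.4 123.8] [37.4 38.6] 0
flat on plate [256.4 123.9] [38.7 40. ] 0
fit x y z tilt% [637.  -39.   20.1  -4.9   1.2] rms 0.39
```

```bash
cat > hyp.py <<'E'
from h import *
from scipy.optimize import minimize
a=np.linspace(0,2*np.pi,72,endpoint=False)
V=[]
for f in ['w10.png','w11.png','w13.png']:
    im=cv2.imread('pics/'+f); c=np.load('pics/'+f+'.npy',allow_pickle=True).item(); hsv=cv2.cvtColor(im,cv2.COLOR_BGR2HSV)
    m=((hsv[...,0]>12)&(hsv[...,0]<35)&(hsv[...,1]>90)&(hsv[...,2]>50)).astype(np.uint8); l=cv2.connectedComponents(m)[1]; V.append((c,l))
for nm,X,r in [('large',(609.6,44.7),24.),('small',(638,-40),18.)]:
    W=[]
    for c,l in V:
        u,v=map(int,w2px(c,(X[0]/1e3,X[1]/1e3,.02))); W.append((c,(l==l[v,u]).astype(np.float32)))
    def cost(x,y,z,th,az):   # z: centre of top face (mm); tilt th, azimuth az of the normal
        N=np.array([np.sin(th)*np.cos(az),np.sin(th)*np.sin(az),np.cos(th)]);e=np.cross([0,1.,0],N);e/=np.linalg.norm(e);f=np.cross(N,e);C=np.array([x,y,z]);s=0
        for c,mk in W:
            P=np.array([w2px(c,(C+h*N+r*(np.cos(t)*e+np.sin(t)*f))/1000) for h in (0,-2) for t in a],np.float32)
            p=cv2.convexHull(P)[:,0]; big=np.zeros((384,512),np.float32); cv2.fillConvexPoly(big,np.round(p*16).astype(np.int32),1,lineType=cv2.LINE_AA if 0 else 8,shift=4); s+=np.abs(big-mk).sum()
        return s
    def best(z,th,az):
        s=minimize(lambda q:cost(*q,z,th,az),X,method='Nelder-Mead',options=dict(initial_simplex=[X,(X[0]+2,X[1]),(X[0],X[1]+2)],xatol=.1,maxiter=60)); return s.fun,s.x.round(1)
    print(nm,'flat seated',best(20,0,0),'flat 30',best(30,0,0))
    for d in (-29,61,151,241): print('  tilt14 normal az',d,best(25,.25,np.radians(d)))
E
python3 hyp.py
```

```text
large flat seated (np.float64(151.0), array([609.1,  43.6])) flat 30 (np.float64(516.0), array([609.3,  41. ]))
  tilt14 normal az -29 (np.float64(329.0), array([609.5,  42.3]))
  tilt14 normal az 61 (np.float64(378.0), array([609.5,  43.4]))
  tilt14 normal az 151 (np.float64(326.0), array([608.5,  42.6]))
  tilt14 normal az 241 (np.float64(379.0), array([609.1,  42. ]))
small flat seated (np.float64(157.0), array([637.1, -39. ])) flat 30 (np.float64(442.0), array([636.5, -38.9]))
  tilt14 normal az -29 (np.float64(185.0), array([637.3, -38.8]))
  tilt14 normal az 61 (np.float64(218.0), array([637.1, -38.4]))
  tilt14 normal az 151 (np.float64(256.0), array([636.6, -38.6]))
  tilt14 normal az 241 (np.float64(228.0), array([636.9, -39.3]))
```

Flat is the best hypothesis for both, but for the small one it isn't decisive. I'll probe: shut fingertips lowered over its near edge to z = 23 mm clear a seated disc and would gently press down a raised edge.

```bash
python3 -m handwheel '[[0.08,0,0,0,0,0],[0.16,0,0,0,0,0],[0.24,0,0,0,0,0],[0.285,0,0.1,0,0,0],[0.285,0,0.25,0,0,0],[0.285,0,0.4,0,0,0],[0.285,0,0.4,0,0,0],[0.285,0,0.4,0,0,0]]' 1; python3 d.py 626.6 -33.2 23 -29.1
```

```text
time: 15.35
tool_pos: [0.6243, -0.0334, 0.0416]
ee_rot: [3.14, 0.005, -0.507]
wrist_force: [-0.4, 0.2, 0.2]
width: 0.0004
finger_force: 0.0
t 15.35 pos [624.3 -33.4  41.6] yaw [179.9   0.3 -29.1] F [-0.4  0.2  0.2] w 0.4
shift [ 0.01  -0.007  0.093] turn [0.003 0.009 0.001]
```

```bash
python3 -m handwheel '[[0.01,-0.005,0.015,0,0,0],[0.01,-0.005,0.03,0,0,0],[0.01,-0.005,0.045,0,0,0],[0.01,-0.005,0.06,0,0,0],[0.01,-0.005,0.06,0,0,0],[0.01,-0.005,0.06,0,0,0]]'; python3 -m handwheel '[[0,0,0.01,0,0,0],[0,0,0.02,0,0,0],[0,0,0.03,0,0,0],[0,0,0.03,0,0,0],[0,0,0.03,0,0,0]]'
```

```text
time: 15.85
tool_pos: [0.6287, -0.0342, 0.0317]
ee_rot: [-3.141, -0.0, -0.508]
wrist_force: [-0.5, -0.7, -0.0]
width: 0.0003
finger_force: 0.0
time: 16.27
tool_pos: [0.6285, -0.0342, 0.0251]
ee_rot: [3.141, 0.001, -0.508]
wrist_force: [0.4, 0.2, 0.2]
width: 0.0002
finger_force: 0.0
```

```bash
python3 -m handwheel '[[0,0,0.006,0,0,0],[0,0,0.012,0,0,0],[0,0,0.012,0,0,0],[0,0,0.012,0,0,0]]'; python3 -m handwheel '[[0,0,-0.1,0,0,0],[0,0,-0.25,0,0,0],[0,0,-0.4,0,0,0],[-0.2,0,-0.6,0,0,0],[-0.4,0,-0.7,0,0,0],[-0.4,0,-0.7,0,0,0],[-0.4,0,-0.7,0,0,0],[-0.4,0,-0.7,0,0,0],[-0.4,0,-0.7,0,0,0]]'; python3 fit.py w14.png
```

```text
time: 16.6
tool_pos: [0.6286, -0.0342, 0.023]
ee_rot: [-3.142, 0.0, -0.508]
wrist_force: [-0.2, -0.4, -0.7]
width: 0.0007
finger_force: 0.0
time: 17.35
tool_pos: [0.5589, 0.0044, 0.1621]
ee_rot: [3.141, 0.001, -0.508]
wrist_force: [-0.3, 0.0, 0.2]
width: 0.0006
finger_force: 0.0
cam [ 0.62534104 -0.03142745  0.3418066 ] axis [-0.226  0.124 -0.966] fx 284.53738142850193
ellipse [205.2 165.5] [42.  43.5] 109
flat seated [204.2 165.7] [41.1 43.1] 130
flat on plate [202.6 167.1] [42.3 44.4] 129
fit x y z tilt% [609.   42.8  22.5 -12.3 -17.9] rms 0.37
ellipse [256.8 106.2] [33.9 35. ] 6
flat seated [257.1 104.2] [33.4 35.1] 0
flat on plate [257.1 103.7] [34.5 36.3] 0
fit x y z tilt% [636.8 -38.9  23.2 -14.2   3.3] rms 0.36
```

The probe reached z = 23 mm without contact, so the small die is down. The multi-view fit strongly favours flat for the large one. Handing in.

```bash
python3 -c "
from bench import robot
print(robot.close_job())"
```

```text
the job is handed in; nothing more can be done
None
```

I pushed both dies into their own pockets and handed the job in at about 17 s. As far as the camera fits show, both lie flat; the small die's fit was less clear-cut, so I probed it at 23 mm and felt no raised near edge. The arm finished about 16 cm up, clear of everything, and the jar, paddle and pick were not touched.

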